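Open the charging drawer and load a battery pack

TASK

Pull the charging drawer, the one with the wide bar handle, all the way out to its stop, then stand the tall slim battery pack upright in the large round bore of the black block inside it, lowering it right down to the bottom rather than dropping it. Leave the drawer fully out and the pack standing there. Keep the drawer with the round knob shut, and do not shift the short fat pack or the other things on the table.

Things in the scene. Friction and masses are not known exactly. Their poses are not given: they have to be found in the camera images.
- charge_drawer (a joint): travel of the charging drawer in m: 0 shut, 0.15 fully out at its stop; starts shut or slightly ajar. It sits in a white bench-top unit 280 deep, 180 wide, 140 mm high, slides towards the robot (roughly -x), runs stiffly (about 2 N) and stays where left. Its front panel is 12 thick, 170 wide, top edge 132 mm above the table.
- bar_handle (a point): middle of the charging drawer's bar handle: level round steel bar, 12 mm thick, 110 mm long along this frame's y, 105 mm above the table, axis 45 mm in front of the drawer's front panel (39 mm clear gap behind the bar, open from above, between posts 100 mm apart). The frame moves and turns with the drawer, which is pulled along the frame's -x; z is up.
- bore (a point): centre of the bottom of the bore in the drawer's black block (x into the unit, z up), 18 mm above the table, 130 mm behind the bar's axis. Bore 44 mm wide, 45 deep; block 115 x 140 mm, top 63 mm above the table, with four narrow holes at its corners. Drawer out: the bore's axis is 73 mm from the panel's inside and 77 mm from the unit's front. Drawer shut: hidden inside the unit.
- slim_pack: the tall slim battery pack: black upright cylinder 34 mm in diameter, 105 mm high with a small steel contact on top; loose, about 180 g, standing on the table to the left or right. Origin at the centre of its underside, z along its axis, upwards.
- fat_pack: the short fat battery pack, not to be used: black upright cylinder 56 mm in diameter, 75 mm high, standing on the table on the other side. Origin at the centre of its underside, z up.
- plain_drawer (a joint): travel of the other unit's drawer, in m: 0 shut. That unit looks the same, 140 mm high, beside the charger, but its drawer has a round knob; it must stay shut.
- knob_handle (a point): the knob of the plain drawer, 32 mm across, 105 mm above the table, 35 mm in front of its panel; frame as that drawer's (x into the unit, z up).
- screwdriver: loose screwdriver 170 mm long, lying on the table between the robot and the two units, roughly along y; bystander. Origin about its middle.
- tape: loose roll of clear tape, 70 mm in diameter, 19 mm high, lying flat on the table at the left of the units; bystander. Origin at the centre of its underside.
- cup: white cup, 64 mm in diameter, 85 mm high, standing on the table at the right of the units; bystander. Origin at the centre of its underside.

How it is judged:
By the outcome, as a careful person would: the job done as asked, in the order asked, and still so for the second after the job is handed in, with the robot touching nothing.
It also fails if it takes over 61 s, if anything falls off the work surface, if the arm or the gripper's body presses on something with over 40 N, if the wrist force passes 120 N, or if a joint passes its speed limit or range.

ROBOT

A 7-joint arm with a two-finger parallel gripper is mounted at the origin on the work surface. World frame = base frame: x ahead of the robot, y to its left, z up, the work surface at z = 0. Lengths are in m, angles in rad, forces in N, time in s.
With the tool pointing down it reaches from about 0.425 to 0.95 m from the base axis. Payload 16.7 kg.
Tool frame: the origin (TCP) lies at the very end of the fingers, on their centre line; the grasp point (between the pads) lies 19 mm behind it; z points along the fingers, y is the line along which they close (so a half turn about z gives the same grasp; the last joint's range is limited). The gripper opens to 94 mm and grips with 3 to 60 N. Pads are 16 mm wide; open, the fingers measure 119 mm over their backs; the gripper's body (75 mm by 177 mm) begins 78 mm behind the grasp point.
Start: joints at [-1.476, 0.426, 0.074, 1.606, -0.034, 1.111, -0.067], TCP at [0.163, 0.655, 0.205] pointing down, gripper open.
Joint ranges: [-2.85, 2.85], [-0.5, 2.14], [-1.23, 1.37], [0.21, 2.46], [-1.02, 4.16], [0.16, 2.05], [-2.73, 2.73]. Speed limits (rad/s): [1.89, 1.89, 2.39, 2.39, 3.01, 3.01, 3.01].

INTERFACE

Orientations are given as a unit quaternion [x, y, z, w].
In Python, from cell import r gives the robot as it stands.
- The arm moves only by the tool carry_out, never from a script. Its arguments are lists of equal length, an entry for each row: "linear": the shift along the tool's x, y, z in m, a list of three; "twist": the turn, a rotation vector about the tool's x, y, z in degrees, a list of three; "grip": the finger opening in m, from 0 to 0.094. In form: {"linear": [[dx, dy, dz], ...], "twist": [[wx, wy, wz], ...], "grip": [grip, ...]}. A call has 1 to 5 rows; each row is the pose to reach, as a shift and turn from the pose commanded when the call began, along the tool's axes at that moment; what a row does not reach only later rows make up. A row lasts 1/10 s, in which the tool goes at most 50 mm and 8.59 degrees, less where a joint would pass 70% of its speed; a pose out of reach is approached as far as the arm can. A call with a gripper value outside its range is refused whole. The fingers move at their own pace and stop on an object; the grip force is fixed at half the most. Time passes only in rows, so rows that repeat a pose let the fingers close. It gives the time, the measured TCP pose, the force, the opening and the grip force at its end, in the units of the state.
- r.sense(): the state, without advancing time (a new reading comes with each control period).
- r.camera(name): name is "scene" or "top" or "wrist"; returns (picture, depth): 400x640x3 uint8, red, green, blue; 400x640 float32, m along the optical axis (not along the pixel's ray), 0 where there is no reading.
- r.camera_info(name): a dict with "camera_matrix" (3x3 intrinsics, pixels), "dist" ([k1, k2, p1, p2, k3] as OpenCV has them; the pictures are not rectified), "R" (3x3) and "t" (3): a world point X has camera coordinates R X + t. Camera axes: x right, y down, z forward; pixel columns grow to the right and rows downward; lengths in m; the calibration is good to about 2 mm. A picture is of the moment at which its call begins: read the wrist's pose just before it. camera_info takes no time and is no camera call; for the wrist camera it gives the pose at the moment of the call.
- r.sign_off(): hands the job in; it is judged then, once.
The state is a dict: "time_s": time; "joints": joint angles; "qvel": joint speeds; "tau": joint torques, N m; "eef_pos": TCP position; "orientation": TCP orientation; "contact_force": force on the tool from outside, world axes, zero at the start; "ft_torque": the same for the moment, N m; "width": finger opening in m; "finger_force": force on a finger pad.
Only numpy, scipy, OpenCV 4.12 (cv2) and the standard library are available. Lean on these libraries where they do the work, as an engineer would, in place of code of your own. Each camera call takes 0.05 s, during which the arm holds its last target. There are 200 camera calls.

## Working session

There is one attempt and no reset: what is moved stays moved. The work goes in short steps, Python scripts to look and compute and a tool call to move; the robot and the scene stay as the last step left them, time stands still between calls to the robot, and variables do not carry over. Pictures are saved under pics/ and viewed, at most 10 in all, crops included, and the job is handed in when it is done.

Besides the shell and the picture viewer there is one more tool, called by a JSON object that holds its "api" and its "payload". carry_out: Moves the arm, as the interface text tells. Its arguments: {"type":"object","properties":{"linear":{"type":"array","items":{"type":"array","items":{"type":"number"}}},"twist":{"type":"array","items":{"type":"array","items":{"type":"number"}}},"grip":{"type":"array","items":{"type":"number"}}},"required":["linear","twist","grip"]}

```bash
mkdir -p pics; ls; python3 - <<'E'
from cell import r
import cv2,numpy as np
s=r.sense();print({k:np.round(v,3) for k,v in s.items()})
for n in("scene","top"):
    p,d=r.camera(n);np.savez(f"pics/{n}0.npz",p=p,d=d);cv2.imwrite(f"pics/{n}0.png",p[:,:,::-1])
    i=r.camera_info(n);print(n,{k:np.round(v,4).tolist() for k,v in i.items()})
E
```

```text
pics
{'time_s': np.float64(0.0), 'joints': array([-1.477,  0.427,  0.074,  1.607, -0.034,  1.111, -0.067]), 'qvel': array([ 0.002,  0.001,  0.001,  0.   ,  0.001, -0.001, -0.001]), 'tau': array([ 2.0000e-03, -9.3580e+01,  3.6670e+00, -4.5423e+01, -4.9000e-02,
        2.0000e-02,  0.0000e+00]), 'eef_pos': array([0.163, 0.655, 0.205]), 'orientation': array([ 0.122,  0.993, -0.001, -0.   ]), 'contact_force': array([0.815, 0.315, 0.71 ]), 'ft_torque': array([-0.029,  0.015,  0.095]), 'finger_force': np.float64(0.0), 'width': np.float64(0.094)}
scene {'camera_matrix': [[407.8649, 0.0, 319.5137], [0.0, 407.8649, 196.0713], [0.0, 0.0, 1.0]], 'dist': [-0.0724, 0.0, 0.0, 0.0, 0.0], 'R': [[-0.9737, -0.2278, 0.0111], [-0.169, 0.6879, -0.7058], [0.1532, -0.6891, -0.7083]], 't': [0.5639, 0.159, 1.0337]}
top {'camera_matrix': [[435.5826, 0.0, 322.7998], [0.0, 435.5826, 208.292], [0.0, 0.0, 1.0]], 'dist': [0.023, 0.0, 0.0, 0.0, 0.0], 'R': [[-0.0155, -0.9998, 0.0127], [-0.9885, 0.0134, -0.1505], [0.1503, -0.0149, -0.9885]], 't': [-0.0077, 0.564, 1.1895]}
```

View pics/scene0.png

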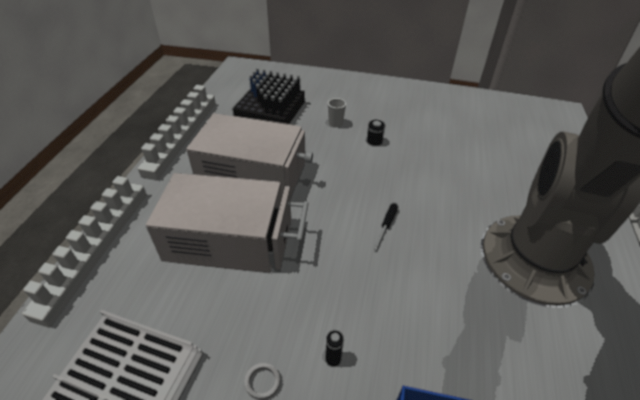

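View pics/top0.png

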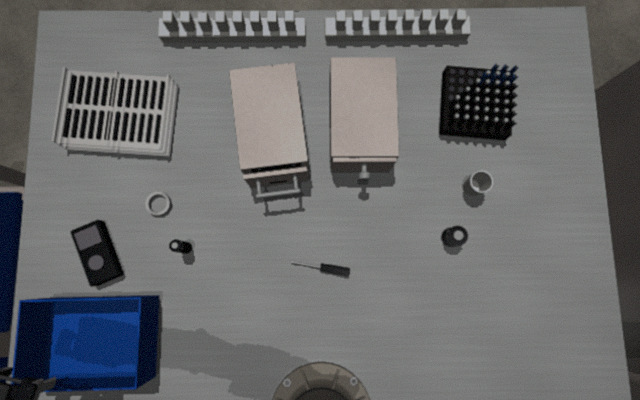

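The scene view shows the charging unit around (225,215), with its bar at (297,222), and the slim pack at (334,348). In the top view the bar is at about (277,190), the drawer is slightly ajar, the slim pack is at (180,246) and the screwdriver at (320,268). Next I'll measure with depth.

```bash
cat > h.py <<'E'
import numpy as np,cv2
from cell import r
def rays(n,uv,i=None):
    i=i or r.camera_info(n);R=np.array(i["R"]);t=np.array(i["t"])
    q=cv2.undistortPoints(np.float64(uv).reshape(-1,1,2),np.array(i["camera_matrix"]),np.array(i["dist"])).reshape(-1,2)
    return -R.T@t,np.c_[q,np.ones(len(q))]@R      # origin, directions with unit depth
def onplane(n,uv,z,i=None):
    o,d=rays(n,uv,i);return o+d*((z-o[2])/d[:,2])[:,None]
def cloud(n,d,i=None):
    v,u=np.mgrid[:400,:640];o,k=rays(n,np.c_[u.ravel(),v.ravel()],i)
    return (o+k*d.reshape(-1,1)).reshape(400,640,3)
E
python3 - <<'E'
from h import *
for n in("top","scene"):
    f=np.load(f"pics/{n}0.npz");p,d=f['p'],f['d'];c=cloud(n,d);np.set_printoptions(precision=4,suppress=True)
    X,Y,Z=c[...,0],c[...,1],c[...,2]
    ok=d>0
    tab=ok&(abs(X-.4)<.05)&(abs(Y)<.1);print(n,"table z",np.median(Z[tab]),Z[tab].std())
    g=p.max(2)
    # slim pack: dark blob
    m=ok&(Z>.03)&(Z<.14)&(Y>.2)&(Y<.4)&(X>.35)&(X<.56)
    print("slim pts",m.sum(),c[m].mean(0),c[m].min(0),c[m].max(0))
    t=m&(Z>.095);print(" top",t.sum(),c[t].mean(0),c[t].min(0),c[t].max(0))
    b=ok&(Z>.09)&(Z<.12)&(Y>.0)&(Y<.22)&(X>.5)&(X<.68)
    print("bar",b.sum(),c[b].min(0),c[b].max(0))
    for y in np.arange(0.02,.22,.01):
        k=b&(abs(Y-y)<.005)
        if k.sum():print("  ",round(y,2),k.sum(),np.percentile(X[k],[0,10,50,90,100]),np.median(Z[k]))
    u=ok&(Z>.133)&(Z<.15)&(Y>-.0)&(Y<.25)&(X>.55)
    print("unit top",u.sum(),cv2.minAreaRect(np.float32(c[u][:,:2])*1000))
E
python3 -c "
import cv2;p=cv2.imread('pics/top0.png')[140:270,150:350];cv2.imwrite('pics/c1.png',cv2.resize(p,None,fx=4,fy=4,interpolation=2))"
```

```text
top table z 0.00020028645427139224 0.007776295250991281
slim pts 218 [0.4605 0.3717 0.0869] [0.4449 0.3593 0.0305] [0.4784 0.3933 0.1097]
 top 134 [0.4617 0.376  0.1012] [0.4462 0.3596 0.0956] [0.4784 0.3933 0.1097]
bar 467 [0.5846 0.026  0.0901] [0.6777 0.2042 0.12  ]
   0.03 16 [0.651  0.6514 0.6525 0.6774 0.6777] 0.1071821115021021
   0.04 7 [0.6488 0.6492 0.6502 0.6512 0.6516] 0.10399263978523932
   0.05 27 [0.5988 0.6006 0.6131 0.6493 0.6494] 0.10821268058016686
   0.06 73 [0.5966 0.5997 0.6239 0.6442 0.6482] 0.10866754614923746
   0.07 22 [0.5957 0.5969 0.6049 0.6467 0.6477] 0.10986356632088701
   0.08 27 [0.5942 0.5955 0.602  0.6459 0.6468] 0.10758753761820405
   0.09 26 [0.5938 0.5944 0.6017 0.6446 0.6458] 0.10925264020888281
   0.1 27 [0.5916 0.5919 0.5992 0.643  0.6434] 0.10944266863992791
   0.11 21 [0.5913 0.5915 0.5993 0.6422 0.6427] 0.10960679867872591
   0.12 27 [0.5887 0.5904 0.5969 0.6404 0.6418] 0.10861043933386316
   0.13 26 [0.5893 0.5896 0.5969 0.6397 0.6402] 0.10869839161375272
   0.14 26 [0.5871 0.5891 0.5949 0.6386 0.6396] 0.10935746039537098
   0.15 30 [0.586
[... 1477 characters left out ...]
04 0.5973 0.6403 0.6407] 0.10824421787545502
   0.14 26 [0.5874 0.5887 0.5953 0.6391 0.6394] 0.10790089478218523
   0.15 30 [0.5859 0.5874 0.5936 0.6378 0.6381] 0.10817992085848777
   0.16 84 [0.5857 0.5914 0.6106 0.631  0.637 ] 0.10735081917654965
   0.17 23 [0.587  0.5897 0.6283 0.6355 0.6358] 0.10552762289633566
   0.18 10 [0.634  0.634  0.6343 0.6348 0.6349] 0.10207879753771387
   0.19 22 [0.6324 0.6326 0.6339 0.6372 0.6447] 0.10296802931765647
   0.2 90 [0.6326 0.6374 0.659  0.6746 0.6798] 0.10556559550805616
   0.21 25 [0.664  0.6667 0.673  0.6793 0.6799] 0.10634806248591011
unit top 6469 ((794.424560546875, 129.1767120361328), (307.0490417480469, 184.0366973876953), 6.389461517333984)
```

View pics/c1.png

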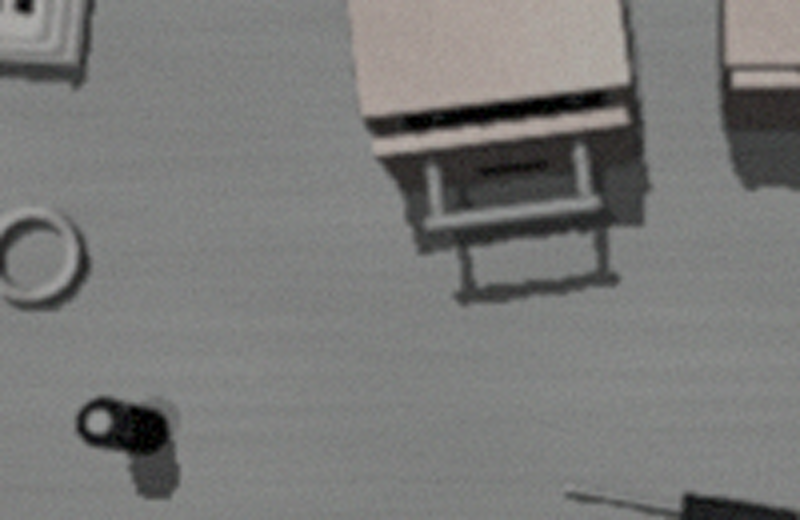

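Depth gives the key positions:
- **Bar:** axis near (0.597, 0.107), yaw about 6.6°.
- **Slim pack:** (0.462, 0.377).

I'll write a helper that turns a target pose into a shift and turn in tool axes.

```bash
cat >> h.py <<'E'
from scipy.spatial.transform import Rotation as Ro
def plan(p,yaw):   # shift (tool axes) and turn (deg) to a straight-down pose, tool y at yaw (mod 180)
    s=r.sense();R0=Ro.from_quat(s["orientation"]);best=None
    for a in (yaw,yaw+180):
        c,n=np.cos(np.radians(a)),np.sin(np.radians(a))
        y=np.array([c,n,0]);z=np.array([0,0,-1.]);R=Ro.from_matrix(np.c_[np.cross(y,z),y,z])
        w=(R0.inv()*R).as_rotvec(degrees=True)
        if best is None or np.linalg.norm(w)<np.linalg.norm(best):best=w
    print("t",s["time_s"],"pos",np.round(s["eef_pos"],4),"w",round(float(s["width"]),4),"F",np.round(s["contact_force"],1),"j",np.round(s["joints"],2))
    print("linear",np.round(R0.inv().apply(np.array(p)-s["eef_pos"]),4),"twist",np.round(best,2))
E
python3 -c "
from h import *
plan([.597,.107,.205],6.65)"
```

```text
t 0.1 pos [0.1629 0.6546 0.2049] w 0.0941 F [ 0.1 -0.1  0.9] j [-1.48  0.43  0.07  1.61 -0.03  1.11 -0.07]
linear [-5.535e-01 -4.266e-01  4.000e-04] twist [-5.000e-02  4.000e-02  6.938e+01]
```

{"api": "carry_out", "payload": {"linear": [[-0.5535,-0.4265,0],[-0.5535,-0.4265,0],[-0.5535,-0.4265,0],[-0.5535,-0.4265,0],[-0.5535,-0.4265,0]], "twist": [[0,0,69.4],[0,0,69.4],[0,0,69.4],[0,0,69.4],[0,0,69.4]], "grip": [0.04,0.04,0.04,0.04,0.04]}}

```text
time_s: 0.6
eef_pos: [0.3191, 0.4572, 0.2053]
orientation: [0.479, 0.878, -0.0, -0.0]
contact_force: [0.6, 0.3, 0.1]
width: 0.0573
finger_force: 0.0
```

```bash
python3 -c "
from h import *
plan([.597,.107,.205],6.65)"
```

```text
t 0.6 pos [0.3191 0.4572 0.2053] w 0.0573 F [0.6 0.3 0.1] j [-1.32  0.24  0.29  1.89 -0.08  1.03 -0.43]
linear [-4.448e-01  4.460e-02  3.000e-04] twist [-2.000e-02  0.000e+00  2.605e+01]
```

{"api": "carry_out", "payload": {"linear": [[-0.445,0.045,0],[-0.445,0.045,0],[-0.445,0.045,0],[-0.445,0.045,0],[-0.445,0.045,0]], "twist": [[0,0,26],[0,0,26],[0,0,26],[0,0,26],[0,0,26]], "grip": [0.04,0.04,0.04,0.04,0.04]}}

```text
time_s: 1.1
eef_pos: [0.4758, 0.2627, 0.2055]
orientation: [0.662, 0.749, 0.0, -0.0]
contact_force: [0.4, 0.8, 0.5]
width: 0.0399
finger_force: 0.0
```

```bash
python3 -c "
from h import *
plan([.597,.107,.205],6.65)"
```

```text
t 1.1 pos [0.4758 0.2627 0.2055] w 0.0399 F [0.4 0.8 0.5] j [-1.05  0.22  0.5   1.92 -0.12  1.02 -0.37]
linear [-0.1693  0.1012  0.0005] twist [-0.   -0.01  0.39]
```

{"api": "carry_out", "payload": {"linear": [[-0.169,0.101,0],[-0.169,0.101,0],[-0.169,0.101,0],[-0.169,0.101,0],[-0.169,0.101,0]], "twist": [[0,0,0.4],[0,0,0.4],[0,0,0.4],[0,0,0.4],[0,0,0.4]], "grip": [0.04,0.04,0.04,0.04,0.04]}}

```text
time_s: 1.6
eef_pos: [0.5986, 0.1024, 0.2054]
orientation: [0.668, 0.744, -0.001, 0.001]
contact_force: [-0.4, 0.3, 1.1]
width: 0.0401
finger_force: 0.0
```

```bash
python3 -c "
from h import *
plan([.597,.107,.088],6.65)
p,d=r.camera('wrist');i=r.camera_info('wrist');c=cloud('wrist',d,i);Z=c[...,2]
m=(d>0)&(Z>.09)&(Z<.12)&(c[...,1]>.07)&(c[...,1]<.15)&(c[...,0]<.62)
print(m.sum(),c[m].min(0),c[m].max(0),c[m].mean(0)) if m.sum() else print('none')
cv2.imwrite('pics/w1.png',p[:,:,::-1])"
```

```text
t 1.6 pos [0.5986 0.1024 0.2054] w 0.0401 F [-0.4  0.3  1.1] j [-0.73  0.35  0.57  1.79 -0.21  1.06  0.03]
linear [ 0.005  -0.0012  0.1174] twist [ 0.05  0.16 -0.43]
925 [0.58455558 0.07006244 0.10189667] [0.60525721 0.1499604  0.11165806] [0.59436416 0.11126252 0.10853913]
```

View pics/w1.png

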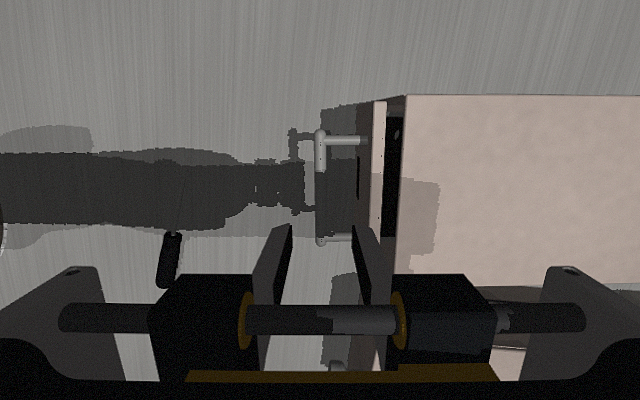

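The wrist view shows the bar at (320,130–245) between the two fingers, with the panel edge at column 378. The fingers straddle the bar, so I'll descend.

{"api": "carry_out", "payload": {"linear": [[0.003,-0.001,0.03],[0.005,-0.001,0.07],[0.005,-0.001,0.1],[0.005,-0.001,0.117],[0.005,-0.001,0.117]], "twist": [[0,0,0],[0,0,0],[0,0,0],[0,0,0],[0,0,0]], "grip": [0.04,0.04,0.04,0.04,0.04]}}

```text
time_s: 2.15
eef_pos: [0.5923, 0.1147, 0.0861]
orientation: [0.664, 0.747, -0.002, -0.001]
contact_force: [0.1, 0.7, 0.3]
width: 0.0402
finger_force: 0.0
```

{"api": "carry_out", "payload": {"linear": [[0,0,0],[0,0,0],[0,0,0],[0,0,0],[0,0,0]], "twist": [[0,0,0],[0,0,0],[0,0,0],[0,0,0],[0,0,0]], "grip": [0.01,0.005,0.005,0.005,0.005]}}

```text
time_s: 2.65
eef_pos: [0.595, 0.1142, 0.0893]
orientation: [0.665, 0.747, 0.001, 0.0]
contact_force: [-0.9, 0.9, 7.8]
width: 0.0106
finger_force: 30.0
```

```bash
python3 -c "
from h import *
plan([.597-.132*.9933,.107-.132*.116,.088],6.65)"
```

```text
t 2.65 pos [0.595  0.1142 0.0893] w 0.0106 F [-0.9  0.9  7.8] j [-0.68  0.48  0.51  1.89 -0.31  0.84  0.1 ]
linear [-0.0074 -0.1308  0.0012] twist [ 0.07 -0.03  0.01]
```

The bar is gripped. I'll pull along tool −y.

{"api": "carry_out", "payload": {"linear": [[0,-0.008,0],[0,-0.02,0],[0,-0.035,0],[0,-0.05,0],[0,-0.06,0]], "twist": [[0,0,0],[0,0,0],[0,0,0],[0,0,0],[0,0,0]], "grip": [0.005,0.005,0.005,0.005,0.005]}}

```text
time_s: 3.15
eef_pos: [0.5348, 0.1072, 0.0893]
orientation: [0.665, 0.747, 0.001, 0.0]
contact_force: [2.1, 1.3, 6.3]
width: 0.011
finger_force: 30.0
```

{"api": "carry_out", "payload": {"linear": [[0,-0.012,0],[0,-0.024,0],[0,-0.036,0],[0,-0.046,0],[0,-0.054,0]], "twist": [[0,0,0],[0,0,0],[0,0,0],[0,0,0],[0,0,0]], "grip": [0.005,0.005,0.005,0.005,0.005]}}

```text
time_s: 3.65
eef_pos: [0.4815, 0.101, 0.0893]
orientation: [0.665, 0.747, 0.001, 0.0]
contact_force: [2.2, -0.0, 9.0]
width: 0.0109
finger_force: 30.0
```

```bash
python3 -c "
from h import *
plan([.597-.132*.9933,.107-.132*.116,.088],6.65)"
```

```text
t 3.65 pos [0.4815 0.101  0.0893] w 0.0109 F [ 2.2 -0.   9. ] j [-0.8   0.31  0.54  2.14 -0.24  0.74  0.02]
linear [-0.0074 -0.0166  0.0012] twist [ 0.12 -0.05  0.  ]
```

Now I'll creep towards the stop and watch the force.

{"api": "carry_out", "payload": {"linear": [[0,-0.004,0],[0,-0.008,0],[0,-0.011,0],[0,-0.013,0],[0,-0.015,0]], "twist": [[0,0,0],[0,0,0],[0,0,0],[0,0,0],[0,0,0]], "grip": [0.005,0.005,0.005,0.005,0.005]}}

```text
time_s: 4.15
eef_pos: [0.467, 0.0993, 0.0893]
orientation: [0.665, 0.747, 0.001, 0.0]
contact_force: [2.7, 2.5, 9.7]
width: 0.0112
finger_force: 30.0
```

{"api": "carry_out", "payload": {"linear": [[0,-0.001,0],[0,-0.002,0],[0,-0.003,0]], "twist": [[0,0,0],[0,0,0],[0,0,0]], "grip": [0.005,0.005,0.005]}}

```text
time_s: 4.45
eef_pos: [0.4641, 0.099, 0.0893]
orientation: [0.665, 0.747, 0.001, 0.0]
contact_force: [2.1, 1.1, 9.7]
width: 0.011
finger_force: 30.0
```

{"api": "carry_out", "payload": {"linear": [[0,-0.001,0],[0,-0.002,0],[0,-0.003,0]], "twist": [[0,0,0],[0,0,0],[0,0,0]], "grip": [0.005,0.005,0.005]}}

```text
time_s: 4.75
eef_pos: [0.4611, 0.0986, 0.0893]
orientation: [0.665, 0.747, 0.001, 0.0]
contact_force: [1.9, 1.4, 9.9]
width: 0.0112
finger_force: 30.0
```

{"api": "carry_out", "payload": {"linear": [[0,-0.001,0],[0,-0.002,0],[0,-0.003,0]], "twist": [[0,0,0],[0,0,0],[0,0,0]], "grip": [0.005,0.005,0.005]}}

```text
time_s: 5.05
eef_pos: [0.4595, 0.0984, 0.0894]
orientation: [0.665, 0.747, 0.002, 0.001]
contact_force: [16.8, 2.7, -7.6]
width: 0.0114
finger_force: 30.0
```

The stop is reached: the force rose to 16.8 N after about 136 mm of travel. I'll relax the pull, release and lift, then look.

{"api": "carry_out", "payload": {"linear": [[0,0.001,0],[0,0.001,0],[0,0.001,0],[0,0.001,0],[0,0.001,0]], "twist": [[0,0,0],[0,0,0],[0,0,0],[0,0,0],[0,0,0]], "grip": [0.005,0.04,0.04,0.04,0.04]}}

```text
time_s: 5.55
eef_pos: [0.458, 0.0979, 0.0884]
orientation: [0.665, 0.747, -0.0, -0.0]
contact_force: [0.3, -0.3, -0.2]
width: 0.0385
finger_force: 0.0
```

{"api": "carry_out", "payload": {"linear": [[0,0,-0.03],[0,0,-0.08],[0,0,-0.12],[0,0,-0.12]], "twist": [[0,0,0],[0,0,0],[0,0,0],[0,0,0]], "grip": [0.04,0.04,0.06,0.06]}}

```text
time_s: 5.95
eef_pos: [0.4605, 0.0986, 0.2129]
orientation: [0.665, 0.747, 0.003, 0.001]
contact_force: [-0.2, -0.4, -0.8]
width: 0.0529
finger_force: 0.0
```

```bash
python3 - <<'E'
from h import *
for n in("top","scene"):
    p,d=r.camera(n);np.savez(f"pics/{n}1.npz",p=p,d=d);c=cloud(n,d)
    cv2.imwrite(f"pics/{n}1.png",p[:,:,::-1]);X,Y,Z=np.moveaxis(c,2,0)
    m=(d>0)&(Z>.095)&(Z<.12)&(Y>.29)&(Y<.44)&(X>.4)&(X<.53)
    print("slim",m.sum(),c[m].min(0),c[m].max(0))
p=cv2.imread("pics/top1.png")[120:280,200:360];cv2.imwrite("pics/c2.png",cv2.resize(p,None,fx=3.7,fy=3.7,interpolation=2))
plan([.462,.377,.205],40)
E
```

```text
slim 131 [0.44600918 0.35999858 0.09501047] [0.47813232 0.39219584 0.10780206]
slim 248 [0.44528388 0.36212623 0.09507635] [0.47893955 0.3959372  0.10739778]
t 6.05 pos [0.4585 0.0983 0.209 ] w 0.059 F [ 0.7 -0.5  0.1] j [-0.92  0.07  0.61  2.08 -0.05  1.   -0.17]
linear [0.2764 0.0359 0.0044] twist [  0.09  -0.05 -33.32]
```

View pics/c2.png

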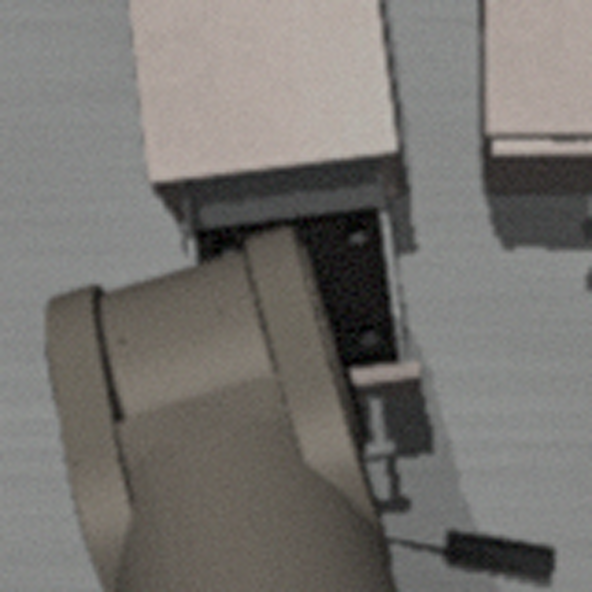

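The drawer is out, its black block visible around (340,300) in the crop, with the arm covering the bore. The slim pack is still at (0.462, 0.378), so I'll go above it.

{"api": "carry_out", "payload": {"linear": [[0.276,0.036,0.004],[0.276,0.036,0.004],[0.276,0.036,0.004],[0.276,0.036,0.004],[0.276,0.036,0.004]], "twist": [[0,0,-33.3],[0,0,-33.3],[0,0,-33.3],[0,0,-33.3],[0,0,-33.3]], "grip": [0.07,0.07,0.07,0.07,0.07]}}

```text
time_s: 6.55
eef_pos: [0.4608, 0.3493, 0.2029]
orientation: [0.421, 0.907, -0.001, -0.001]
contact_force: [1.0, 0.1, 0.9]
width: 0.0697
finger_force: 0.0
```

```bash
python3 -c "
from h import *
plan([.462,.378,.205],40)"
```

```text
t 6.55 pos [0.4608 0.3493 0.2029] w 0.0697 F [1.  0.1 0.9] j [-1.09  0.28  0.4   1.85 -0.13  1.04  0.07]
linear [ 0.0211  0.0194 -0.0021] twist [-0.16 -0.    0.25]
```

{"api": "carry_out", "payload": {"linear": [[0,0,0],[0,0,0]], "twist": [[0,0,0],[0,0,0]], "grip": [0.07,0.07]}}

```text
time_s: 6.75
eef_pos: [0.4608, 0.3482, 0.2027]
orientation: [0.422, 0.906, -0.002, -0.0]
contact_force: [0.3, -0.8, -0.0]
width: 0.0698
finger_force: 0.0
```

```bash
python3 - <<'E'
from h import *
p,d=r.camera('wrist');i=r.camera_info('wrist');c=cloud('wrist',d,i);X,Y,Z=np.moveaxis(c,2,0)
m=(d>0)&(Z>.09)&(Z<.115)&(abs(X-.462)<.06)&(abs(Y-.378)<.06)
print(m.sum(),c[m].min(0),c[m].max(0)) if m.any() else print("none")
plan([.462,.378,.057],40)
E
```

```text
935 [0.44438766 0.36023125 0.09000425] [0.47788306 0.39365355 0.10635076]
t 6.8 pos [0.4613 0.347  0.2032] w 0.0704 F [ 0.8 -0.  -0.3] j [-1.09  0.28  0.4   1.85 -0.13  1.04  0.06]
linear [0.0234 0.0208 0.1461] twist [-0.17  0.05 -0.06]
```

The wrist depth agrees: pack centre at (0.4613, 0.377). I'll centre over it, then descend.

{"api": "carry_out", "payload": {"linear": [[0.0225,0.0195,0],[0.0225,0.0195,0.03],[0.0225,0.0195,0.06],[0.0225,0.0195,0.09],[0.0225,0.0195,0.09]], "twist": [[0,0,0],[0,0,0],[0,0,0],[0,0,0],[0,0,0]], "grip": [0.07,0.07,0.07,0.07,0.07]}}

```text
time_s: 7.3
eef_pos: [0.4607, 0.3746, 0.1113]
orientation: [0.424, 0.906, -0.003, -0.001]
contact_force: [-0.2, -0.4, 0.4]
width: 0.0702
finger_force: 0.0
```

```bash
python3 -c "
from h import *
plan([.4613,.377,.057],40)"
```

```text
t 7.3 pos [0.4607 0.3746 0.1113] w 0.0702 F [-0.2 -0.4  0.4] j [-1.08  0.42  0.36  1.89 -0.19  0.87  0.08]
linear [0.0016 0.0023 0.0543] twist [-0.36  0.07 -0.15]
```

{"api": "carry_out", "payload": {"linear": [[0.0015,0.002,0.018],[0.0015,0.002,0.036],[0.0015,0.002,0.054],[0.0015,0.002,0.054]], "twist": [[0,0,0],[0,0,0],[0,0,0],[0,0,0]], "grip": [0.07,0.07,0.07,0.07]}}

```text
time_s: 7.7
eef_pos: [0.4625, 0.3787, 0.0603]
orientation: [0.424, 0.906, -0.001, -0.0]
contact_force: [-0.2, 0.6, 0.8]
width: 0.0701
finger_force: 0.0
```

{"api": "carry_out", "payload": {"linear": [[0,0,0],[0,0,0],[0,0,0],[0,0,0],[0,0,0]], "twist": [[0,0,0],[0,0,0],[0,0,0],[0,0,0],[0,0,0]], "grip": [0.05,0.04,0.025,0.025,0.025]}}

```text
time_s: 8.2
eef_pos: [0.4629, 0.3803, 0.0613]
orientation: [0.423, 0.906, 0.0, 0.0]
contact_force: [-0.0, -0.6, 4.2]
width: 0.0335
finger_force: 28.7
```

```bash
python3 -c "
from h import *
plan([.4613,.377,.057],40);print(r.sense()['orientation'],r.sense()['finger_force'])"
```

```text
t 8.2 pos [0.4629 0.3803 0.0613] w 0.0335 F [-0.  -0.6  4.2] j [-1.06  0.49  0.34  1.91 -0.22  0.77  0.1 ]
linear [-0.0015 -0.0033  0.0043] twist [ 0.02 -0.01 -0.04]
[4.22922702e-01 9.06165747e-01 1.64830194e-04 1.25641778e-05] 28.692974746227264
```

The pack is gripped with the TCP 61 mm above its underside. I'll lift it, then look at the bore with the arm out of the way.

{"api": "carry_out", "payload": {"linear": [[0,0,-0.01],[0,0,-0.05],[0,0,-0.1],[0,0,-0.15],[0,0,-0.17]], "twist": [[0,0,0],[0,0,0],[0,0,0],[0,0,0],[0,0,0]], "grip": [0.025,0.025,0.025,0.025,0.025]}}

```text
time_s: 8.7
eef_pos: [0.4642, 0.3808, 0.2364]
orientation: [0.423, 0.906, 0.003, 0.001]
contact_force: [1.0, 0.4, -2.5]
width: 0.0338
finger_force: 30.0
```

```bash
python3 - <<'E'
from h import *
for n in("top","scene"):
    p,d=r.camera(n);np.savez(f"pics/{n}2.npz",p=p,d=d);c=cloud(n,d);X,Y,Z=np.moveaxis(c,2,0)
    cv2.imwrite(f"pics/{n}2.png",p[:,:,::-1])
    blk=(d>0)&(X>.50)&(X<.68)&(Y>.02)&(Y<.2)
    low=blk&(Z<.055)&(np.hypot(X-.594,Y-.11)<.03)
    flr=low&(Z<.028)
    for nm,m in(("low",low),("floor",flr)):
        if m.any():print(n,nm,m.sum(),c[m].mean(0),c[m].min(0),c[m].max(0))
    b=(d>0)&(Z>.095)&(Z<.118)&(X>.43)&(X<.49)&(Y>.02)&(Y<.17)
    for y in(.06,.08,.1,.12,.14):
        k=b&(abs(Y-y)<.005)
        if k.any():print("bar",y,k.sum(),X[k].min(),X[k].max())
    e=b&(X<.468);print(" bar y",Y[e].min(),Y[e].max())
    q=(d>0)&(Z>.128)&(Z<.135)&(X>.48)&(X<.54)&(Y>.0)&(Y<.22);print("panel rect",cv2.minAreaRect(np.float32(c[q][:,:2])*1000))
    u=(d>0)&(Z>.136)&(Z<.145)&(Y>0)&(Y<.25)&(X>.6);print("unit",cv2.minAreaRect(np.float32(c[u][:,:2])*1000))
plan([.46,.38,.23],40)
p=np.load("pics/top2.npz")['p'][130:250,220:340,::-1];p2=np.load("pics/scene2.npz")['p'][150:270,240:360,::-1]
cv2.imwrite("pics/c3.png",cv2.resize(np.hstack([p,p2]),None,fx=3.3,fy=3.3,interpolation=2))
E
```

```text
top low 186 [0.59604411 0.10865159 0.02202957] [0.57542012 0.08389888 0.01102454] [0.61222318 0.12800434 0.05303764]
top floor 153 [0.59408775 0.10764366 0.01764694] [0.57542012 0.08389888 0.01102454] [0.61119265 0.12730365 0.02790782]
bar 0.06 15 0.4592834240128296 0.470269267041603
bar 0.08 18 0.45711172587755194 0.46779446440035743
bar 0.1 18 0.4547311180982289 0.4653399415398426
bar 0.12 18 0.4524413661696767 0.46304498272469996
bar 0.14 56 0.44995459252530134 0.4898277918516818
 bar y 0.030923703846369197 0.14997451956170146
panel rect ((511.2986755371094, 96.19325256347656), (12.460987091064453, 169.51951599121094), 6.639191150665283)
unit ((805.6056518554688, 130.8106689453125), (283.36505126953125, 179.94943237304688), 6.566222667694092)
scene low 165 [0.59456797 0.08808648 0.03530631] [0.57201106 0.0823421  0.01486231] [0.6120091  0.10121151 0.05467263]
scene floor 52 [0.59428897 0.08747532 0.02045113] [0.57633774 0.0823421  0.01486231] [0.6087329  0.09453979 0.0274346 ]Traceback (most recent call last):
  File "<stdin>", line 14, in <module>
    return umr_minimum(a, axis, None, out, keepdims, initial, where)
ValueError: zero-size array to reduction operation minimum which has no identity
```

```bash
python3 - <<'E'
from h import *
plan([.59,.1055,.23],40)
for n in("scene","top"):
    f=np.load(f"pics/{n}2.npz");d=f['d'];c=cloud(n,d);X,Y,Z=np.moveaxis(c,2,0)
    m=(d>0)&(Z>.12)&(Z<.225)&(np.hypot(X-.463,Y-.38)<.05)
    if not m.any():print(n,"none");continue
    P=c[m]
    print(n,m.sum(),P[:,2].min())
    for a in(.165,.18,.195,.21):
        k=P[abs(P[:,2]-a)<.008]
        if len(k)>10:
            from scipy.optimize import least_squares
            s=least_squares(lambda q:np.hypot(k[:,0]-q[0],k[:,1]-q[1])-.017,[.463,.38],loss='soft_l1',f_scale=.001)
            print(a,len(k),s.x,np.abs(s.fun).mean())
i=np.load("pics/scene2.npz")['p'];cv2.imwrite("pics/c3.png",cv2.resize(np.hstack([i[150:330,240:400,::-1],np.load("pics/top2.npz")['p'][110:290,160:320,::-1]]),None,fx=2.5,fy=2.5,interpolation=2))
E
```

```text
t 8.8 pos [0.464  0.381  0.2349] w 0.0333 F [ 0.3 -0.9 -4. ] j [-1.12  0.29  0.4   1.77 -0.13  1.1   0.02]
linear [-0.2921 -0.0804  0.0041] twist [ 0.32 -0.07 -0.06]
scene 265 0.17690048652432788
0.18 59 [0.46499367 0.38085708] 0.000340127349716763
0.195 90 [0.46505938 0.38070213] 0.0003602929260411003
0.21 84 [0.46517182 0.38058504] 0.00036059469958657465
top 79 0.17588273594018355
0.18 18 [0.46475236 0.37954918] 0.0005634898402534671
0.195 34 [0.46464705 0.37942628] 0.0006017183117845621
0.21 21 [0.46450425 0.37939558] 0.00034856033024479075
```

View pics/c3.png

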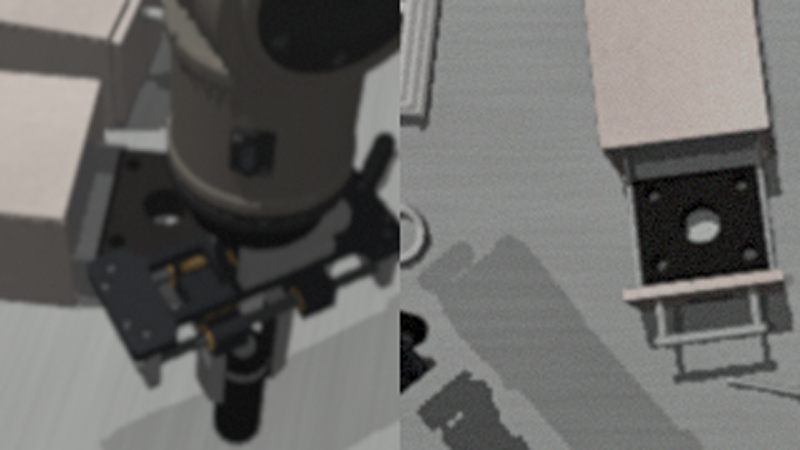

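The left half shows the pack hanging vertically in the fingers. The right half shows the drawer fully out, with the bore at (703,228), empty and unobstructed. The bore centre is (0.590, 0.1055), and the pack axis sits about (0.001, −0.001) from the TCP. Next I'll carry the pack above the bore.

{"api": "carry_out", "payload": {"linear": [[-0.04,-0.012,0],[-0.085,-0.024,0],[-0.13,-0.036,0],[-0.175,-0.048,0],[-0.21,-0.058,0]], "twist": [[0,0,0],[0,0,0],[0,0,0],[0,0,0],[0,0,0]], "grip": [0.025,0.025,0.025,0.025,0.025]}}

```text
time_s: 9.3
eef_pos: [0.5535, 0.1788, 0.2301]
orientation: [0.424, 0.906, -0.001, -0.0]
contact_force: [1.7, 0.7, -1.1]
width: 0.0339
finger_force: 30.0
```

```bash
python3 -c "
from h import *
plan([.589,.1065,.23],40)"
```

```text
t 9.3 pos [0.5535 0.1788 0.2301] w 0.0339 F [ 1.7  0.7 -1.1] j [-0.84  0.27  0.5   1.81 -0.15  1.09  0.41]
linear [-0.0783 -0.0191  0.0001] twist [-0.09  0.01 -0.14]
```

{"api": "carry_out", "payload": {"linear": [[-0.03,-0.007,0],[-0.06,-0.014,0],[-0.078,-0.019,0],[-0.078,-0.019,0],[-0.078,-0.019,0]], "twist": [[0,0,0],[0,0,0],[0,0,0],[0,0,0],[0,0,0]], "grip": [0.025,0.025,0.025,0.025,0.025]}}

```text
time_s: 9.8
eef_pos: [0.5882, 0.1098, 0.23]
orientation: [0.423, 0.906, -0.001, -0.001]
contact_force: [-0.3, 0.7, -1.6]
width: 0.0334
finger_force: 30.0
```

```bash
python3 -c "
from h import *
plan([.589,.1065,.135],40)"
```

```text
t 9.8 pos [0.5882 0.1098 0.23  ] w 0.0334 F [-0.3  0.7 -1.6] j [-0.72  0.31  0.53  1.78 -0.17  1.1   0.57]
linear [-0.0031 -0.0014  0.095 ] twist [-0.09 -0.03 -0.08]
```

{"api": "carry_out", "payload": {"linear": [[-0.003,-0.001,0.02],[-0.003,-0.001,0.045],[-0.003,-0.001,0.07],[-0.003,-0.001,0.09],[-0.003,-0.001,0.09]], "twist": [[0,0,0],[0,0,0],[0,0,0],[0,0,0],[0,0,0]], "grip": [0.025,0.025,0.025,0.025,0.025]}}

```text
time_s: 10.3
eef_pos: [0.5877, 0.108, 0.1381]
orientation: [0.422, 0.907, -0.002, -0.002]
contact_force: [0.0, -0.4, -2.3]
width: 0.0335
finger_force: 30.0
```

{"api": "carry_out", "payload": {"linear": [[0,0,0],[0,0,0]], "twist": [[0,0,0],[0,0,0]], "grip": [0.025,0.025]}}

```text
time_s: 10.5
eef_pos: [0.5904, 0.1076, 0.142]
orientation: [0.423, 0.906, 0.0, 0.0]
contact_force: [-0.7, 0.3, -1.7]
width: 0.0339
finger_force: 30.0
```

```bash
python3 - <<'E'
from h import *
from scipy.optimize import least_squares
plan([.589,.1065,.1],40)
for n in("scene","top","wrist"):
    i=r.camera_info(n);p,d=r.camera(n);c=cloud(n,d,i);X,Y,Z=np.moveaxis(c,2,0)
    m=(d>0)&(Z>.085)&(Z<.12)&(np.hypot(X-.59,Y-.106)<.03);k=c[m]
    if len(k)>10:
        s=least_squares(lambda q:np.hypot(k[:,0]-q[0],k[:,1]-q[1])-.017,[.59,.106],loss='soft_l1',f_scale=.001);print(n,len(k),s.x,np.abs(s.fun).mean())
    else: print(n,len(k))
    q=(d>0)&(Z>.128)&(Z<.135)&(X>.48)&(X<.54)&(Y>.0)&(Y<.22)
    if q.sum()>50:print(" panel",cv2.minAreaRect(np.float32(c[q][:,:2])*1000))
E
```

```text
t 10.5 pos [0.5904 0.1076 0.142 ] w 0.0339 F [-0.7  0.3 -1.7] j [-0.68  0.4   0.5   1.86 -0.24  0.93  0.63]
linear [ 0.     -0.0018  0.042 ] twist [ 0.07  0.02 -0.01]
scene 137 [0.59098979 0.10708796] 0.0006989476943701384
 panel ((511.3511047363281, 98.43256378173828), (11.987212181091309, 166.78627014160156), 6.607030868530273)
top 0
 panel ((517.6388549804688, 43.21263885498047), (12.009023666381836, 62.87339401245117), 6.032357692718506)
wrist 471 [0.59021407 0.10570086] 0.0001676775064487204
 panel ((510.8527526855469, 95.79491424560547), (12.658499717712402, 169.2634735107422), 6.7429399490356445)
```

By the wrist camera the pack axis is within about 1 mm of the bore axis, so I'll lower it.

{"api": "carry_out", "payload": {"linear": [[0,-0.001,0.01],[0,-0.001,0.02],[0,-0.001,0.03],[0,-0.001,0.04],[0,-0.001,0.048]], "twist": [[0,0,0],[0,0,0],[0,0,0],[0,0,0],[0,0,0]], "grip": [0.025,0.025,0.025,0.025,0.025]}}

```text
time_s: 11.15
eef_pos: [0.5888, 0.1062, 0.0915]
orientation: [0.423, 0.906, -0.0, -0.0]
contact_force: [0.2, -0.3, -0.3]
width: 0.0337
finger_force: 30.0
```

{"api": "carry_out", "payload": {"linear": [[0,0,0.003],[0,0,0.006],[0,0,0.009],[0,0,0.009]], "twist": [[0,0,0],[0,0,0],[0,0,0],[0,0,0]], "grip": [0.025,0.025,0.025,0.025]}}

```text
time_s: 11.55
eef_pos: [0.5891, 0.1064, 0.0837]
orientation: [0.423, 0.906, -0.0, -0.0]
contact_force: [-0.5, 0.0, -1.8]
width: 0.034
finger_force: 30.0
```

Free so far, with about 5 mm to go. I'll creep down until it touches.

{"api": "carry_out", "payload": {"linear": [[0,0,0.001],[0,0,0.002],[0,0,0.003],[0,0,0.003]], "twist": [[0,0,0],[0,0,0],[0,0,0],[0,0,0]], "grip": [0.025,0.025,0.025,0.025]}}

```text
time_s: 11.95
eef_pos: [0.5891, 0.1064, 0.0808]
orientation: [0.423, 0.906, -0.0, -0.0]
contact_force: [0.1, -0.3, -1.6]
width: 0.0337
finger_force: 30.0
```

{"api": "carry_out", "payload": {"linear": [[0,0,0.0005],[0,0,0.001],[0,0,0.001]], "twist": [[0,0,0],[0,0,0],[0,0,0]], "grip": [0.025,0.025,0.025]}}

```text
time_s: 12.25
eef_pos: [0.5891, 0.1064, 0.0798]
orientation: [0.423, 0.906, -0.0, -0.0]
contact_force: [-0.6, -0.4, -1.5]
width: 0.0337
finger_force: 30.0
```

{"api": "carry_out", "payload": {"linear": [[0,0,0.0005],[0,0,0.001],[0,0,0.001]], "twist": [[0,0,0],[0,0,0],[0,0,0]], "grip": [0.025,0.025,0.025]}}

```text
time_s: 12.55
eef_pos: [0.5894, 0.1064, 0.0793]
orientation: [0.423, 0.906, 0.0, 0.0]
contact_force: [-1.5, -0.4, 4.0]
width: 0.0333
finger_force: 30.0
```

{"api": "carry_out", "payload": {"linear": [[0,0,0.0005],[0,0,0.001],[0,0,0.001]], "twist": [[0,0,0],[0,0,0],[0,0,0]], "grip": [0.025,0.025,0.025]}}

```text
time_s: 12.85
eef_pos: [0.5904, 0.1064, 0.0792]
orientation: [0.423, 0.906, 0.001, 0.001]
contact_force: [-2.2, -0.8, 15.2]
width: 0.0334
finger_force: 30.0
```

The pack is on the bottom: the force rose at TCP z 0.0793, as predicted. I'll relieve the press, open and retreat straight up.

{"api": "carry_out", "payload": {"linear": [[0,0,-0.001],[0,0,-0.001],[0,0,-0.001],[0,0,-0.001],[0,0,-0.001]], "twist": [[0,0,0],[0,0,0],[0,0,0],[0,0,0],[0,0,0]], "grip": [0.033,0.038,0.055,0.055,0.055]}}

```text
time_s: 13.35
eef_pos: [0.5891, 0.1063, 0.0788]
orientation: [0.423, 0.906, -0.0, -0.0]
contact_force: [-0.8, -0.3, -0.1]
width: 0.0546
finger_force: 0.0
```

{"api": "carry_out", "payload": {"linear": [[0,0,-0.02],[0,0,-0.05],[0,0,-0.09],[0,0,-0.13],[0,0,-0.16]], "twist": [[0,0,0],[0,0,0],[0,0,0],[0,0,0],[0,0,0]], "grip": [0.055,0.055,0.055,0.055,0.055]}}

```text
time_s: 13.85
eef_pos: [0.5895, 0.1062, 0.2413]
orientation: [0.423, 0.906, 0.001, 0.001]
contact_force: [0.6, -0.4, 0.9]
width: 0.055
finger_force: 0.0
```

{"api": "carry_out", "payload": {"linear": [[0.04,0.01,0],[0.08,0.02,0],[0.12,0.03,0],[0.16,0.04,0],[0.2,0.05,0]], "twist": [[0,0,0],[0,0,0],[0,0,0],[0,0,0],[0,0,0]], "grip": [0.055,0.055,0.055,0.055,0.055]}}

```text
time_s: 14.35
eef_pos: [0.498, 0.2931, 0.239]
orientation: [0.423, 0.906, 0.0, -0.0]
contact_force: [1.9, 0.4, 0.2]
width: 0.0549
finger_force: 0.0
```

```bash
python3 - <<'E'
from h import *
plan([.5,.3,.24],40)
for n in("top","scene"):
    p,d=r.camera(n);c=cloud(n,d);X,Y,Z=np.moveaxis(c,2,0);cv2.imwrite(f"pics/{n}3.png",p[:,:,::-1])
    m=(d>0)&(Z>.07)&(Z<.14)&(np.hypot(X-.59,Y-.106)<.04)
    if m.any():k=c[m&(Z>.11)];print(n,m.sum(),"ztop",np.percentile(Z[m],[90,99]),k.min(0),k.max(0))
    q=(d>0)&(Z>.128)&(Z<.135)&(X>.48)&(X<.54)&(Y>.0)&(Y<.22)
    if q.any():print("panel",cv2.minAreaRect(np.float32(c[q][:,:2])*1000))
E
```

```text
t 14.35 pos [0.498  0.2931 0.239 ] w 0.0549 F [1.9 0.4 0.2] j [-1.02  0.25  0.45  1.81 -0.12  1.11  0.17]
linear [ 0.004   0.0059 -0.001 ] twist [ 0.01 -0.01 -0.05]
top 158 ztop [0.12367591 0.12642799] [0.5718592  0.08834573 0.11035797] [0.60665248 0.12029843 0.12727919]
panel ((512.3815307617188, 96.84175109863281), (12.390997886657715, 168.01951599121094), 6.501722812652588)
scene 1 ztop [0.12075681 0.12075681] [0.5748299  0.10250625 0.12075681] [0.5748299  0.10250625 0.12075681]
panel ((507.1687316894531, 144.96151733398438), (11.723692893981934, 77.51557159423828), 6.903294086456299)
```

View pics/top3.png

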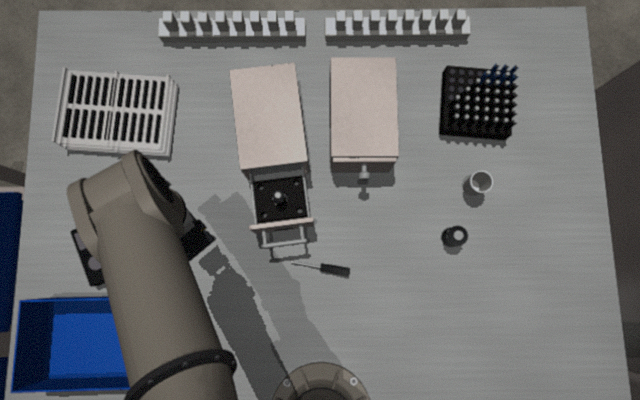

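The top view shows the pack standing in the bore at (280,198), the knob drawer shut, and the other items in place. Its top is at z 0.124, so it is seated. The panel reads about 1 mm further in than before, so I'll check the drawer travel more carefully.

```bash
python3 - <<'E'
from h import *
def meas(d):
    c=cloud("top",d);X,Y,Z=np.moveaxis(c,2,0);a=np.radians(6.6)
    s=X*np.cos(a)+Y*np.sin(a);l=-X*np.sin(a)+Y*np.cos(a)
    q=(d>0)&(Z>.126)&(Z<.138)&(s>.49)&(s<.55)&(abs(l-.036)<.06)
    b=(d>0)&(Z>.1)&(Z<.116)&(s>.45)&(s<.49)&(abs(l-.036)<.035)
    return q.sum(),round(s[q].mean()*1000,2),b.sum(),round(s[b].mean()*1000,2)
print(meas(np.load("pics/top2.npz")['d']))
for _ in range(4):print(meas(r.camera("top")[1]))
E
```

```text
(np.int64(213), np.float64(518.78), np.int64(120), np.float64(467.76))
(np.int64(215), np.float64(520.12), np.int64(119), np.float64(469.07))
(np.int64(217), np.float64(520.06), np.int64(119), np.float64(469.1))
(np.int64(218), np.float64(520.07), np.int64(120), np.float64(469.07))
(np.int64(214), np.float64(520.08), np.int64(120), np.float64(469.08))
```

The drawer crept in 1.3 mm while I pressed the pack down. I'll mend that by hooking the bar from behind with the rear finger, without gripping, and drawing it gently back to the stop.

```bash
python3 -c "
from h import *
plan([.461,.0986,.235],6.6)"
```

```text
t 14.65 pos [0.4995 0.2908 0.2389] w 0.0549 F [ 0.4 -1.5 -0. ] j [-1.01  0.25  0.45  1.81 -0.12  1.11  0.18]
linear [-0.1227 -0.1528  0.004 ] twist [-0.000e+00  2.000e-02  3.329e+01]
```

{"api": "carry_out", "payload": {"linear": [[-0.123,-0.153,0.004],[-0.123,-0.153,0.004],[-0.123,-0.153,0.004],[-0.123,-0.153,0.004],[-0.123,-0.153,0.004]], "twist": [[0,0,33.3],[0,0,33.3],[0,0,33.3],[0,0,33.3],[0,0,33.3]], "grip": [0.04,0.04,0.04,0.04,0.04]}}

```text
time_s: 15.15
eef_pos: [0.4599, 0.0925, 0.2351]
orientation: [0.67, 0.742, 0.0, -0.0]
contact_force: [0.4, 1.4, 0.8]
width: 0.0396
finger_force: 0.0
```

{"api": "carry_out", "payload": {"linear": [[0,0,0],[0,0,0]], "twist": [[0,0,0],[0,0,0]], "grip": [0.04,0.04]}}

```text
time_s: 15.35
eef_pos: [0.4611, 0.0994, 0.235]
orientation: [0.665, 0.747, 0.0, 0.0]
contact_force: [-0.1, -0.1, -0.3]
width: 0.0401
finger_force: 0.0
```

```bash
python3 -c "
from h import *
plan([.461,.0986,.235],6.6)"
```

```text
t 15.35 pos [0.4611 0.0994 0.235 ] w 0.0401 F [-0.1 -0.1 -0.3] j [-0.94  0.05  0.62  2.04 -0.03  1.07 -0.19]
linear [-0.0008 -0.0002  0.    ] twist [ 0.02 -0.01  0.08]
```

{"api": "carry_out", "payload": {"linear": [[0,0,0.03],[0,0,0.065],[0,0,0.1],[0,0,0.13],[0,0,0.145]], "twist": [[0,0,0],[0,0,0],[0,0,0],[0,0,0],[0,0,0]], "grip": [0.04,0.04,0.04,0.04,0.04]}}

```text
time_s: 15.85
eef_pos: [0.4598, 0.0995, 0.0873]
orientation: [0.664, 0.748, -0.002, -0.0]
contact_force: [0.8, 0.7, 0.4]
width: 0.04
finger_force: 0.0
```

{"api": "carry_out", "payload": {"linear": [[0,-0.003,0],[0,-0.006,0],[0,-0.009,0],[0,-0.011,0],[0,-0.012,0]], "twist": [[0,0,0],[0,0,0],[0,0,0],[0,0,0],[0,0,0]], "grip": [0.04,0.04,0.04,0.04,0.04]}}

```text
time_s: 16.35
eef_pos: [0.4489, 0.0982, 0.0906]
orientation: [0.665, 0.747, 0.001, 0.0]
contact_force: [-0.2, -0.8, -0.2]
width: 0.0398
finger_force: 0.0
```

{"api": "carry_out", "payload": {"linear": [[0,-0.0005,0],[0,-0.001,0],[0,-0.0015,0],[0,-0.002,0],[0,-0.0025,0]], "twist": [[0,0,0],[0,0,0],[0,0,0],[0,0,0],[0,0,0]], "grip": [0.04,0.04,0.04,0.04,0.04]}}

```text
time_s: 16.85
eef_pos: [0.4466, 0.0976, 0.0899]
orientation: [0.665, 0.747, 0.0, 0.0]
contact_force: [2.0, -0.5, -1.5]
width: 0.0401
finger_force: 1.0
```

Contact. I'll continue in small steps to the stop.

{"api": "carry_out", "payload": {"linear": [[0,-0.0005,0],[0,-0.001,0],[0,-0.001,0]], "twist": [[0,0,0],[0,0,0],[0,0,0]], "grip": [0.04,0.04,0.04]}}

```text
time_s: 17.15
eef_pos: [0.4455, 0.0975, 0.0899]
orientation: [0.665, 0.747, 0.0, 0.0]
contact_force: [1.7, -0.6, -1.3]
width: 0.0397
finger_force: 1.2
```

{"api": "carry_out", "payload": {"linear": [[0,-0.0005,0],[0,-0.001,0],[0,-0.001,0]], "twist": [[0,0,0],[0,0,0],[0,0,0]], "grip": [0.04,0.04,0.04]}}

```text
time_s: 17.45
eef_pos: [0.4453, 0.0975, 0.0901]
orientation: [0.665, 0.747, 0.001, 0.001]
contact_force: [8.5, -0.4, -5.7]
width: 0.0397
finger_force: 4.0
```

The drawer is on the stop at 8.5 N. I'll back the finger off the bar, lift, and check from a clear pose.

{"api": "carry_out", "payload": {"linear": [[0,0.005,0],[0,0.01,0],[0,0.014,0],[0,0.014,0]], "twist": [[0,0,0],[0,0,0],[0,0,0],[0,0,0]], "grip": [0.04,0.04,0.04,0.04]}}

```text
time_s: 17.85
eef_pos: [0.4587, 0.0989, 0.0898]
orientation: [0.665, 0.747, -0.0, 0.0]
contact_force: [-0.8, 0.4, -0.4]
width: 0.0399
finger_force: 0.0
```

{"api": "carry_out", "payload": {"linear": [[0,0,-0.03],[0,0,-0.07],[0,0,-0.11],[0,0,-0.14],[0,0,-0.14]], "twist": [[0,0,0],[0,0,0],[0,0,0],[0,0,0],[0,0,0]], "grip": [0.04,0.04,0.04,0.04,0.04]}}

```text
time_s: 18.35
eef_pos: [0.4599, 0.0995, 0.2333]
orientation: [0.665, 0.747, 0.003, 0.001]
contact_force: [-0.0, 1.0, 0.4]
width: 0.0395
finger_force: 0.0
```

{"api": "carry_out", "payload": {"linear": [[0.05,0,0],[0.1,0,0],[0.15,0,0],[0.2,0,0],[0.23,0,0]], "twist": [[0,0,0],[0,0,0],[0,0,0],[0,0,0],[0,0,0]], "grip": [0.04,0.04,0.04,0.04,0.04]}}

```text
time_s: 18.85
eef_pos: [0.43, 0.3309, 0.2288]
orientation: [0.664, 0.748, -0.001, -0.0]
contact_force: [0.5, 0.1, 1.0]
width: 0.0404
finger_force: 0.0
```

{"api": "carry_out", "payload": {"linear": [[0,0,0],[0,0,0]], "twist": [[0,0,0],[0,0,0]], "grip": [0.04,0.04]}}

```text
time_s: 19.05
eef_pos: [0.4312, 0.3271, 0.2288]
orientation: [0.665, 0.747, -0.001, 0.0]
contact_force: [0.6, -0.8, -0.3]
width: 0.0401
finger_force: 0.0
```

```bash
python3 - <<'E'
from h import *
p,d=r.camera("top");c=cloud("top",d);X,Y,Z=np.moveaxis(c,2,0);a=np.radians(6.6)
s=X*np.cos(a)+Y*np.sin(a);l=-X*np.sin(a)+Y*np.cos(a)
q=(d>0)&(Z>.126)&(Z<.138)&(s>.49)&(s<.55)&(abs(l-.036)<.06);b=(d>0)&(Z>.1)&(Z<.116)&(s>.45)&(s<.49)&(abs(l-.036)<.035)
print(q.sum(),s[q].mean(),b.sum(),s[b].mean())
m=(d>0)&(Z>.11)&(Z<.14)&(np.hypot(X-.59,Y-.106)<.04);print("pack",c[m].min(0),c[m].max(0));print(r.sense()["eef_pos"],r.sense()["contact_force"])
cv2.imwrite("pics/top4.png",p[:,:,::-1])
E
```

```text
221 0.5186785820647273 121 0.46777551589502214
pack [0.57129926 0.08844184 0.11013205] [0.60439344 0.12019825 0.12775206]
[0.43160289 0.32626468 0.22914092] [ 0.6201778  -0.65124324 -0.38143493]
```

View pics/top4.png

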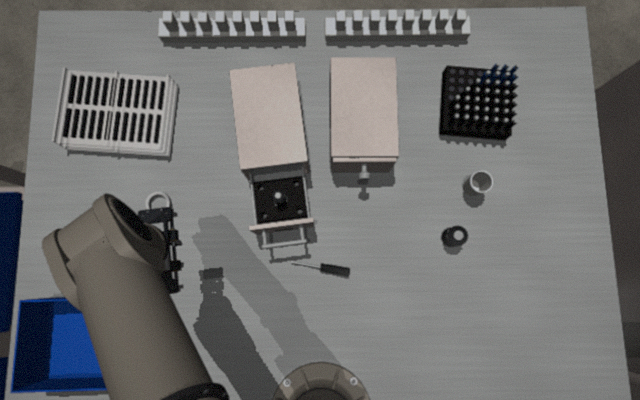

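The top view shows the drawer back at its stop (panel 518.7 mm, as after the first pull). The pack stands in the bore at (280,197), and everything else is where it started. I'm handing it in.

```bash
python3 -c "
from cell import r
print(r.sign_off())"
```

```text
the job is handed in; nothing more can be done
None
```

The charging drawer is out at its stop and the slim pack stands on the bottom of the bore. The knob drawer, fat pack and other items look unmoved in the camera views, and I handed the job in after about 19 s.

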